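# Clamp a rail in the cam jig

## Robot

A 6-joint arm with a two-finger parallel gripper is mounted at the origin on the work surface. World frame = base frame: x ahead of the robot, y to its left, z up, the work surface at z = 0. Lengths are in m, angles in rad, forces in N, time in s.
With the tool pointing down it reaches from about 0.375 to 0.9 m from the base axis. Payload 3.1 kg.
Tool frame: the origin (TCP) lies on the centre line of the jaws, within the pads' length; the fingertips stand 11 mm ahead of it and the grasp point (between the pads) lies 8 mm behind it; x points along the fingers, y is the direction in which the jaws open and shut, and the axes are right-handed (so a half turn about x gives the same grasp; the last joint's range is limited). The gripper opens to 87 mm and grips with 3 to 60 N. Pads are 19 mm wide; open, the fingers measure 117 mm over their backs; the gripper's body (75 mm by 190 mm) begins 51 mm behind the grasp point.
Start: joints at [0.963, 0.527, 1.433, -0, 1.181, -0.178], TCP at [0.26, 0.568, 0.234] pointing down, gripper open.
Joint ranges: [-3.08, 3.08], [-0.75, 2.2], [0.22, 2.44], [-1.43, 4.57], [0, 2.65], [-2.85, 2.85]. Speed limits (rad/s): [2.79, 2.79, 3.14, 3.14, 3.14, 3.14].

## Interface

Orientations are given as a unit quaternion [x, y, z, w].
In Python, from rig import robot, camera, camera_info gives the robot as it stands.
- The arm moves only by the shell command python3 -m inch 'ROWS' [FORCE]. ROWS is JSON, a list that holds one entry, the list of rows, each a list of 5 numbers: the shift along the tool's x, y, z in cm, then the turn about the tool's x in rad, then the opening, from 0 (shut) to 1 (fully open). A call has 1 to 8 rows; each row shifts and turns the pose as measured when the row begins, along the tool's axes as they then stand; what a row does not reach is not made up. A row lasts 1/12 s, in which the tool goes at most 41.7 mm and 7.16 degrees, less where a joint would pass 70% of its speed; a pose out of reach is approached as far as the arm can. A call with a gripper value outside its range is refused whole. The fingers move at their own pace and stop on an object; FORCE is the grip in N (left out, the last holds). Time passes only in rows, so rows that do not move let the fingers close. It gives the time, the measured TCP pose, the force and the opening at its end, in the units of the state.
- robot.get_obs(): the state, without advancing time (a new reading comes with each control period).
- camera(name): name is "side" or "top" or "wrist"; returns the picture (384x512x3 uint8, red, green, blue); there is no depth.
- camera_info(name): a dict with "camera_matrix" (3x3 intrinsics, pixels), "dist" ([k1, k2, p1, p2, k3] as OpenCV has them; the pictures are not rectified), "rvec" (rotation vector, rad) and "tvec" (3), from world to camera coordinates, as OpenCV has them. Camera axes: x right, y down, z forward; pixel columns grow to the right and rows downward; lengths in m; the calibration is good to about 2 mm. A picture is of the moment at which its call begins: read the wrist's pose just before it. camera_info takes no time and is no camera call; for the wrist camera it gives the pose at the moment of the call.
- robot.hand_in(): hands the job in, once; it reports no verdict.
The state is a dict: "time": time; "q": joint angles; "joint_velocities": joint speeds; "joint_torque": joint torques, N m; "position": TCP position; "tool_rot": TCP orientation; "ft_force": force on the tool from outside, world axes, zero at the start; "moment": the same for the moment, N m; "grip_width": finger opening in m.
Only numpy, scipy, OpenCV 4.12 (cv2) and the standard library are available. Lean on these libraries where they do the work, as an engineer would, in place of code of your own. Each camera call takes 0.05 s, during which the arm holds its last target. There are 200 camera calls.

## Task

The oak rail lies loose in the clamping jig on the joiner's bench. With a fingertip, push the rail's free end until the rail butts up against the stop block; then push the two cam levers round with a finger, until both cams jam tight and hold the rail firmly against the fence, still up against the stop. Do not lift the rail, leave the tools and offcuts lying where they are, and draw clear.

Things in the scene. Friction and masses are not known exactly. Their poses are not given: they have to be found in the camera images.
- jig: The clamping jig, screwed to the bench: dark brown base board 250 (x) by 460 (y) by 18 mm. Origin on the bench surface; jig x points to the fence (away from the robot), y along the fence to the left, z up. The base spans jig x -145 to +105, y -240 to +220 mm, its top 18 mm above the bench. It carries a fence behind the rail, a stop block at the rail's right end and two cam levers in front.
- fence_face (a point): On the clamping face of the fence (jig x = +60, y = 0 mm), 12 mm above the base board. The fence is a pale wooden bar 24 mm thick, 30 mm high above the base, from jig y = -170 to +130 mm; the rail is clamped against its face.
- stop_face (a point): On the face of the stop block that the rail's right end butts against (jig x = +30, y = -130 mm), 12 mm above the base board. The block is pale wood, 30 mm high above the base, jig x -2 to +60 mm.
- cam_right: Right cam lever: pale plywood disc (radius 28 mm, centre 10 mm off the bolt) with a lever in one piece, on an upright bolt. Origin on the bolt's axis at the base board's top (jig x -33, y -80, z 18 mm). The lever points along its own -x, is 20 mm wide, its round end 125 mm from the axis; it spans 2 to 22 mm above the base, the bolt to 35 mm. Pushed on its right-hand side.
- cam_left: Left cam lever: the same, bolt at jig x -33, y +80 mm, same axes and same turning sense. Both close clockwise seen from above: from open (pointing along jig -x, to the robot) the end swings to jig +y (left). They start 0 to 0.5 rad from open and, with the rail on the fence, jam 1.3 to 1.4 rad from open, lying almost along the rail; end of travel 1.75 rad.
- cam_right_tip (a point): On the right lever, 113 mm from the bolt's axis, 12 mm above the base board. The hinges are stiff (0.15 N m): a lever stays where it is left, also when jammed. A firm push of 10 to 15 N square to the lever, 80 to 110 mm from the axis, jams the cam. The cams are waxed; closing drags the rail towards the stop.
- cam_left_tip (a point): On the left lever, 113 mm from the bolt's axis, 12 mm above the base board; push it just as the right one.
- rail: The workpiece: a loose planed oak rail, mid-brown, 60 (x) by 260 (y) by 24 mm high, 0.27 kg, with a mortise outlined in pencil on top. It lies flat on the base board between the cams and the fence, 12 to 45 mm short of the stop and a few mm off the fence, a little askew. The origin is the centre of its underside; its long axis is its y, along the fence. Its free end is the left one (+y).
- rail_mid (a point): The rail's centre, half-way up (12 mm above the base board). At jig x = +30 mm, y = 0 when the rail is fully home.
- rail_end_right (a point): The rail's corner at fence side and stop end, half-way up (rail x +30, y -130 mm). At jig x = +60, y = -130 mm when fully home.
- rail_end_left (a point): The rail's corner at fence side and free end, half-way up (rail x +30, y +130 mm). At jig x = +60, y = +130 mm when fully home.
- offcut: Bystander: a stepped pale wooden offcut, 50 by 40 by 36 mm, on the base board to the right of the right lever. Origin at the centre of its underside.
- pencil: Bystander: a flat yellow carpenter's pencil 168 by 14 by 8 mm along its x, on the bench in front of the jig's right half. Origin at the centre of its underside.
- square: Bystander: a small try square, dark wooden stock 80 by 18 by 16 mm along its x, steel blade 100 mm long along its -y, on the bench just in front of the jig between the levers. Origin under the stock's centre.
- mallet: Bystander: a wooden mallet on the bench to the left of the jig, head 85 by 125 by 62 mm high, handle 240 mm along its -x. Origin under the head's centre.
- chisel: Bystander: a chisel on the bench to the right of the jig; pale handle 130 mm along its -x, 26 mm high, steel blade along its +x, 273 mm in all. Origin at the handle's front end, on the bench.
- tape: Bystander: a black tape-measure case 62 by 62 by 36 mm, on the base board at its far right corner, beyond the stop block. Origin at the centre of its underside.
- gauge: Bystander: a wooden marking gauge, stock 26 by 62 by 56 mm high, beam 220 mm along its x, on the bench to the left of the jig, beyond the mallet. Origin under the stock's centre.

How it is judged:
On the way, in this order (a step that is already met when the one before it is completed fails the run):
1. the rail butts against the stop block (within 2.5 mm) (y of rail_end_right in the frame of jig below -0.1275 m), for 0.2 s.
2. both cams are jammed against the rail (over 6 N each) (contact force between each of cam_right, cam_left and rail above 6 N), for 0.2 s.
At the end, for the whole second after the job is handed in: The rail lies flat and at rest in its bed, its right end within 2.5 mm of the stop and both its ends within 2 mm of the fence, and both cams press on it with more than 6 N (all of step 2 and y of rail_end_right in the frame of jig below -0.1275 m and x of each of rail_end_right, rail_end_left in the frame of jig above 0.058 m and height (world z) of rail_mid below 0.034 m and linear speed of rail below 0.01 m/s); the robot touches nothing.
It fails at once if the rail is lifted more than 8 mm off the base board, or tipped (height (world z) of rail_mid above 0.038 m or angle between rail's own z axis and vertical above 0.15 rad).
It fails at once if a bystander (tool or offcut) is moved by more than 15 mm (distance of any of offcut, pencil, square, mallet, chisel, tape, gauge from where it was at the start of the episode above 0.015 m).
It also fails if it takes over 58 s, if anything falls off the work surface, if the arm or the gripper's body presses on something with over 40 N, if the wrist force passes 120 N, or if a joint passes its speed limit or range.

## Working session

There is one attempt and no reset: what is moved stays moved. The work goes in short steps, Python scripts to look and compute and a shell command to move; the robot and the scene stay as the last step left them, time stands still between calls to the robot, and variables do not carry over. Pictures are saved under pics/ and viewed, about 8 in all and at most 12, crops included, and the job is handed in when it is done.

```bash
mkdir -p pics && ls
cat > h.py <<'E'
import numpy as np, cv2
from rig import robot, camera, camera_info
from scipy.spatial.transform import Rotation as R
def snap(n,f):
    i=camera_info(n); im=camera(n); cv2.imwrite('pics/'+f,cv2.cvtColor(im,cv2.COLOR_RGB2BGR)); return im,i
def ray(i,uv,z):
    K=np.array(i['camera_matrix'],float);d=np.array(i['dist'],float)
    p=cv2.undistortPoints(np.array(uv,float).reshape(-1,1,2),K,d).reshape(-1,2)
    Rm=cv2.Rodrigues(np.array(i['rvec'],float))[0];t=np.array(i['tvec'],float).ravel()
    c=-Rm.T@t; D=np.c_[p,np.ones(len(p))]@Rm
    return c+D*((z-c[2])/D[:,2])[:,None]
def proj(i,P):
    return cv2.projectPoints(np.array(P,float).reshape(-1,1,3),np.array(i['rvec'],float),np.array(i['tvec'],float),np.array(i['camera_matrix'],float),np.array(i['dist'],float))[0].reshape(-1,2)
E
python3 - <<'E'
from h import *
o=robot.get_obs(); print(o)
for n in('top','side'):
    im,i=snap(n,n+'0.png'); print(n,-cv2.Rodrigues(i['rvec'])[0].T@i['tvec'] if 1 else 0, i['camera_matrix'])
print(R.from_quat(o['tool_rot']).as_matrix().round(3))
E
```

```text
pics
{'time': 0.0, 'q': array([ 9.62500257e-01,  5.28481653e-01,  1.43388665e+00, -4.67216834e-05,
        1.18142151e+00, -1.78520140e-01]), 'joint_velocities': array([ 0.00156435, -0.00080243,  0.0001347 ,  0.0003699 , -0.00013016,
        0.00127242]), 'joint_torque': array([-1.46809482e-03, -4.40045285e+01, -1.76588988e+01,  6.31916709e-02,
        5.83793269e-02, -1.58177918e-04]), 'position': array([0.25999988, 0.56756984, 0.23256709]), 'tool_rot': array([ 0.15005246,  0.69112813, -0.15149911,  0.69056078]), 'ft_force': array([-1.45811548, -0.85450754, -0.46437368]), 'moment': array([-0.03849885, -0.00471861,  0.00343661]), 'grip_width': 0.086999680775063}
top [4.16119279e-01 3.42707203e-04 1.43606168e+00] [[408.44116499   0.         250.06706586]
 [  0.         408.44116499 190.64840532]
 [  0.           0.           1.        ]]
side [0.196267   0.98646208 1.32815166] [[494.96545743   0.         251.81204709]
 [  0.         494.96545743 198.18800768]
 [  0.           0.           1.        ]]
[[-0.001  0.417  0.909]
 [-0.002  0.909 -0.417]
 [-1.    -0.002 -0.   ]]
```

View pics/top0.png

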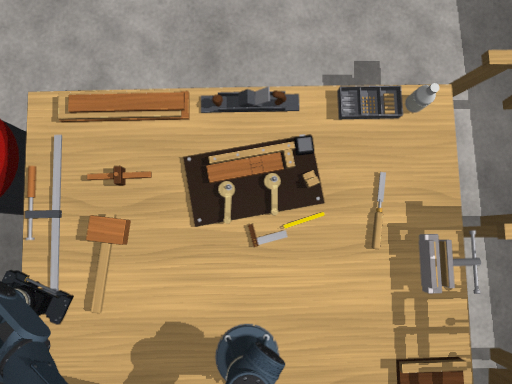

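View pics/side0.png

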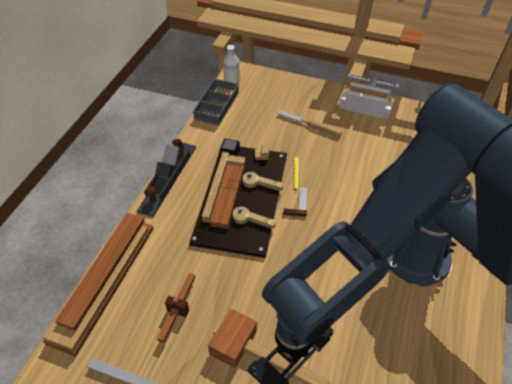

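The top view shows the jig at about (185–325, 135–228), the rail at (207–285, 152–182), the cam bolts at (227, 188) and (272, 180), and the square and pencil just in front. I'll enlarge that area.

Run:
```python
from h import *
im=cv2.imread('pics/top0.png')[125:250,175:340]
cv2.imwrite('pics/topc.png',cv2.resize(im,None,fx=4.8,fy=4.8,interpolation=cv2.INTER_CUBIC))
```

```text
(no output)
```

View pics/topc.png

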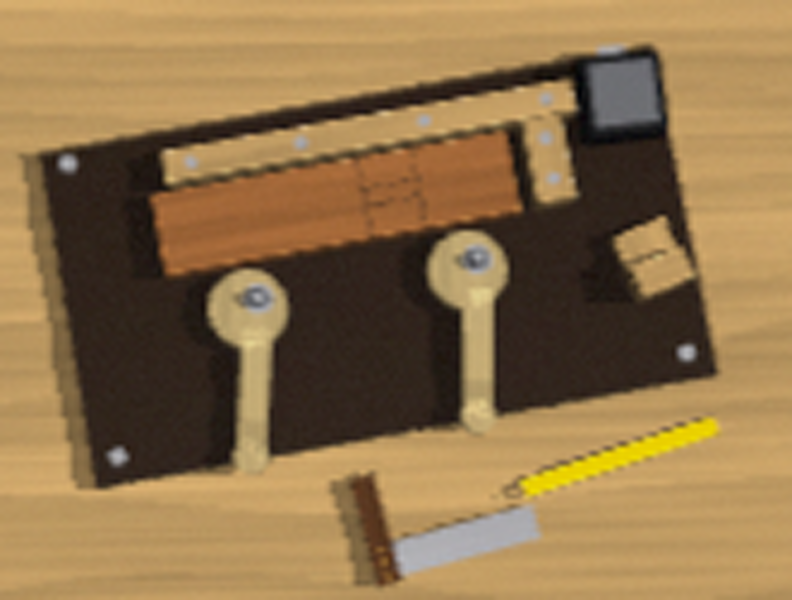

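The enlarged crop gives these corner pixels:
- Base: (42,155), (657,47), (715,375), (98,487)
- Bolt tops: (258,297) and (477,258)
- Lever ends: (251,468) and (480,430)
- Rail top: (151,197), (511,131), (522,211), (167,275)

The square lies just in front, with its stock end near (362,475).

Run:
```python
from h import *
i=camera_info('top')
def w(pts,z): return ray(i,np.array(pts,float)/4.8+[175-.4,125-.4],z)
base=w([(42,155),(657,47),(715,375),(98,487)],.018)
bolt=w([(258,297),(477,258)],.053)
jigc=np.array([(105,220),(105,-240),(-145,-240),(-145,220)])/1e3
jp=np.r_[jigc,[[-.033,.08],[-.033,-.08]]]; wp=np.r_[base,bolt][:,:2]
a=jp-jp.mean(0);b=wp-wp.mean(0)
th=np.arctan2((a[:,0]*b[:,1]-a[:,1]*b[:,0]).sum(),(a*b).sum())
c,s=np.cos(th),np.sin(th);M=np.array([[c,-s],[s,c]]);t=wp.mean(0)-M@jp.mean(0)
print('jig',t,th,'resid mm',((jp@M.T+t-wp)*1e3).round(1).tolist())
J=lambda P:(((P[:,:2]-t)@M)*1e3).round(1).tolist()
print('rail',J(w([(151,197),(511,131),(522,211),(167,275)],.042)))
print('lever ends',J(w([(251,470),(480,432)],.040)))
print('lever mid',J(w([(254,400),(479,370)],.040)))
print('stop',J(w([(527,125),(538,204)],.048)),'fence',J(w([(168,187),(526,120)],.048)))
print('square,pencil',J(w([(362,475),(385,580),(538,505),(518,488),(718,430)],.01)))
print('offcut',J(w([(612,242),(665,215),(696,280),(643,300)],.045)))
np.savez('jig.npz',t=t,th=th)
for j in [(.03,.2),(.03,0),(-.15,-.08)]: print(j,M@j+t)
```

```text
jig [ 0.62215229 -0.02403935] 0.1539278762964072 resid mm [[2.4, 1.7], [1.1, 2.0], [-1.6, -3.6], [-1.3, 2.1], [-0.3, -0.2], [-0.3, -1.9]]
rail [[53.4, 143.7], [55.8, -120.4], [-3.2, -117.4], [-4.4, 141.8]]
lever ends [[-152.1, 106.4], [-154.2, -58.7]]
lever mid [[-103.4, 95.8], [-110.5, -66.0]]
stop [[57.0, -131.8], [-1.0, -128.9]] fence [[57.3, 130.2], [60.7, -131.8]]
square,pencil [[-168.8, 28.9], [-246.1, 25.9], [-212.7, -92.9], [-198.0, -80.9], [-182.4, -232.6]]
offcut [[-37.0, -176.6], [-24.4, -218.0], [-74.5, -230.9], [-82.0, -190.6]]
(0.03, 0.2) [0.62113344 0.17819557]
(0.03, 0) [ 0.65179759 -0.01943973]
(-0.15, -0.08) [ 0.48619148 -0.12609158]
```

Fit residuals are 2–4 mm. The rail lies about 10 mm short of the stop, and the levers sit about 0.2 rad from open. Next I turn the tool so its y and z run along jig y and x, and close the fingers.

```bash
cat >> h.py <<'E'
def st(n=''):
    z=np.load('jig.npz');th=float(z['th']);o=robot.get_obs();Rm=R.from_quat(o['tool_rot']).as_matrix()
    M=np.array([[np.cos(th),-np.sin(th)],[np.sin(th),np.cos(th)]])
    print('t %.2f jig mm'%o['time'],((o['position'][:2]-z['t'])@M*1e3).round(1),'z %.1f'%(o['position'][2]*1e3),'yaw-jig %.3f'%(np.arctan2(Rm[1,2],Rm[0,2])-th),'F jig',(o['ft_force'][:2]@M).round(1),'Fz %.1f'%o['ft_force'][2],'grip %.3f'%o['grip_width'],'tilt',Rm[2].round(3))
E
python3 -m inch '[[[0,0,0,-0.117,0],[0,0,0,-0.117,0],[0,0,0,-0.117,0],[0,0,0,-0.117,0],[0,0,0,-0.117,0],[0,0,0,0,0]]]' 20; python3 -c "from h import *;st()"
```

```text
time: 0.6
position: [0.2586, 0.5656, 0.2291]
tool_rot: [-0.067, 0.706, 0.062, 0.702]
ft_force: [0.8, -0.0, -0.4]
grip_width: 0.0549
t 0.60 jig mm [-268.9  638.4] z 229.1 yaw-jig 0.029 F jig [ 0.8 -0.1] Fz -0.4 grip 0.055 tilt [-1.    -0.007 -0.007]
```

```bash
python3 -m inch '[[[0,-3.4,2.2,0.029,0],[0,-3.4,2.2,0,0],[0,-3.4,2.2,0,0],[0,-3.4,2.2,0,0],[0,-3.4,2.2,0,0],[0,-3.4,2.2,0,0],[0,-3.4,2.2,0,0],[0,-3.4,2.2,0,0]]]'; python3 -c "from h import *;st()"
```

```text
time: 1.27
position: [0.4727, 0.3215, 0.2262]
tool_rot: [-0.052, 0.709, 0.049, 0.702]
ft_force: [0.4, 0.8, 0.7]
grip_width: 0.0036
t 1.27 jig mm [-94.7 364.3] z 226.2 yaw-jig -0.011 F jig [0.6 0.8] Fz 0.7 grip 0.004 tilt [-1.    -0.004 -0.011]
```

```bash
python3 -m inch '[[[0,-3.3,2.3,0,0],[0,-3.3,2.3,0,0],[0,-3.3,2.3,0,0],[0,-3.3,2.3,0,0],[0,-3.3,2.3,0,0],[0,-0.5,0.2,0,0],[3.5,0,0,0,0],[3.5,0,0,0,0]]]'; python3 -c "from h import *;st()"
```

```text
time: 1.93
position: [0.6282, 0.1517, 0.1603]
tool_rot: [-0.039, 0.702, 0.034, 0.71]
ft_force: [0.2, -0.5, -0.6]
grip_width: 0.0001
t 1.93 jig mm [ 32.9 172.7] z 160.3 yaw-jig -0.051 F jig [ 0.1 -0.5] Fz -0.6 grip 0.000 tilt [-1.    -0.008  0.011]
```

```bash
python3 -m inch '[[[3,0.8,-0.7,-0.05,0],[3,0.2,0,0,0],[2,0,0,0,0],[0,0,0,0,0]]]'; python3 -c "from h import *;st();snap('top','top1.png');im=cv2.imread('pics/top1.png')[125:250,175:340];cv2.imwrite('pics/top1c.png',cv2.resize(im,None,fx=4.8,fy=4.8,interpolation=cv2.INTER_CUBIC));snap('side','side1.png');im=cv2.imread('pics/side1.png')[130:265,180:320];cv2.imwrite('pics/side1c.png',cv2.resize(im,None,fx=4,fy=4,interpolation=cv2.INTER_CUBIC))"
```

```text
time: 2.27
position: [0.6166, 0.1589, 0.0703]
tool_rot: [-0.052, 0.705, 0.047, 0.705]
ft_force: [-0.4, 0.1, -1.0]
grip_width: 0.0006
t 2.27 jig mm [ 22.6 181.7] z 70.3 yaw-jig -0.015 F jig [-0.4  0.2] Fz -1.0 grip 0.001 tilt [-1.    -0.007 -0.   ]
```

View pics/side1c.png

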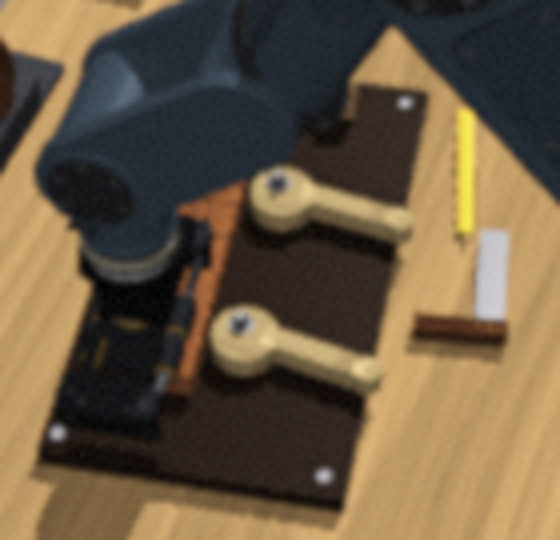

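The side view shows the gripper standing over the free end of the rail, clear of both levers. I'll go down beside the end, then push towards the stop.

```bash
python3 -m inch '[[[2,0,0,0,0],[1,0,0,0,0],[0,0,0,0,0]]]'; python3 -c "from h import *;st()"; python3 -m inch '[[[0,-1,0,0,0],[0,-0.8,0,0,0],[0,0,0,0,0]]]'; python3 -c "from h import *;st()"
```

```text
time: 2.62
position: [0.6242, 0.16, 0.0491]
tool_rot: [-0.051, 0.699, 0.046, 0.712]
ft_force: [-0.1, 0.2, 0.4]
grip_width: 0.0002
t 2.62 jig mm [ 30.3 181.6] z 49.1 yaw-jig -0.016 F jig [-0.1  0.2] Fz 0.4 grip 0.000 tilt [-1.    -0.008  0.018]
time: 2.87
position: [0.6295, 0.1413, 0.0534]
tool_rot: [-0.052, 0.697, 0.046, 0.714]
ft_force: [-0.7, 0.7, 0.9]
grip_width: 0.0
t 2.87 jig mm [ 32.6 162.3] z 53.4 yaw-jig -0.015 F jig [-0.6  0.8] Fz 0.9 grip 0.000 tilt [-1.    -0.009  0.024]
```

```bash
python3 -m inch '[[[1,0,-0.3,0,0],[0.5,0,0,0,0],[0,0,0,0,0]]]'; python3 -c "from h import *;st()"; python3 -m inch '[[[0,-0.4,0,0,0],[0,-0.4,0,0,0],[0,0,0,0,0]]]'; python3 -c "from h import *;st()"
```

```text
time: 3.12
position: [0.629, 0.1393, 0.0403]
tool_rot: [-0.051, 0.695, 0.045, 0.716]
ft_force: [-0.2, -0.8, -0.9]
grip_width: 0.0003
t 3.12 jig mm [ 31.8 160.3] z 40.3 yaw-jig -0.018 F jig [-0.3 -0.8] Fz -0.9 grip 0.000 tilt [-0.999 -0.009  0.03 ]
time: 3.37
position: [0.6294, 0.1311, 0.0396]
tool_rot: [-0.051, 0.695, 0.046, 0.716]
ft_force: [-0.3, 1.1, 0.1]
grip_width: 0.0006
t 3.37 jig mm [ 30.9 152.2] z 39.6 yaw-jig -0.017 F jig [-0.1  1.2] Fz 0.1 grip 0.001 tilt [-1.    -0.009  0.028]
```

```bash
python3 -m inch '[[[0,-0.3,-0.1,0,0],[0,-0.3,0,0,0],[0,0,0,0,0]]]'; python3 -c "from h import *;st()"; python3 -m inch '[[[0,-0.3,0,0,0],[0,-0.1,0,0,0]]]'; python3 -c "from h import *;st()"
```

```text
time: 3.62
position: [0.6292, 0.1247, 0.0396]
tool_rot: [-0.05, 0.695, 0.046, 0.716]
ft_force: [0.1, -0.1, -0.0]
grip_width: 0.0004
t 3.62 jig mm [ 29.8 145.9] z 39.6 yaw-jig -0.018 F jig [ 0.1 -0.1] Fz -0.0 grip 0.000 tilt [-1.    -0.008  0.029]
time: 3.78
position: [0.6297, 0.1206, 0.0397]
tool_rot: [-0.05, 0.695, 0.046, 0.716]
ft_force: [-0.1, 0.6, -0.2]
grip_width: 0.0007
t 3.78 jig mm [ 29.7 141.8] z 39.7 yaw-jig -0.017 F jig [-0.   0.7] Fz -0.2 grip 0.001 tilt [-1.    -0.008  0.028]
```

```bash
python3 -m inch '[[[0,-0.3,0,0,0],[0,0,0,0,0]]]'; python3 -c "from h import *;st();a,i=snap('wrist','w1.png');b,_=snap('top','t2.png');cv2.imwrite('pics/both.png',np.hstack([cv2.resize(cv2.imread('pics/w1.png'),(400,300)),cv2.resize(cv2.imread('pics/t2.png')[130:220,190:310],(400,300),interpolation=cv2.INTER_CUBIC)]))"
```

```text
time: 3.95
position: [0.6297, 0.1198, 0.0397]
tool_rot: [-0.048, 0.695, 0.047, 0.716]
ft_force: [0.1, -0.1, -0.7]
grip_width: 0.0005
t 3.95 jig mm [ 29.5 141. ] z 39.7 yaw-jig -0.020 F jig [ 0.  -0.1] Fz -0.7 grip 0.001 tilt [-1.    -0.004  0.029]
```

View pics/both.png

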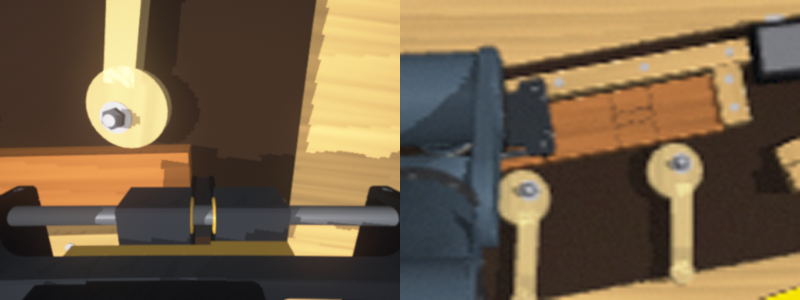

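Wrist view: the narrow closed fingers (190–215, 180–240) touch the rail's end at about (190, 180). Top crop: the rail's right end is nearly at the stop, around (717, 100). I'll keep pushing until the force rises.

```bash
for k in 1 ; do python3 -m inch '[[[0,-0.4,0,0,0],[0,-0.2,0,0,0]]]' >/dev/null; python3 -c "from h import *;st()"; done; python3 -m inch '[[[0,-0.4,0,0,0],[0,-0.4,0,0,0]]]'>/dev/null; python3 -c "from h import *;st()"
```

```text
t 4.22 jig mm [ 29.5 140.7] z 39.8 yaw-jig -0.023 F jig [0.9 5.2] Fz 0.1 grip 0.000 tilt [-1.     0.005  0.029]
t 4.38 jig mm [ 29.5 140.5] z 39.9 yaw-jig -0.027 F jig [ 1.3 13.3] Fz 0.4 grip 0.000 tilt [-0.999  0.018  0.03 ]
```

The rail is butted: 13 N with no further movement. I'll hold briefly, back off, lift and travel to the right of the right lever.

```bash
python3 -m inch '[[[0,-0.2,0,0,0],[0,-0.2,0,0,0],[0,0,0,0,0],[0,0.8,0,0,0],[0,1,0,0,0],[0,0.5,0,0,0],[-3,0,0,0,0],[-3,0,0,0,0]]]'>/dev/null; python3 -c "from h import *;st()"; python3 -m inch '[[[-2,0,0,0,0],[0,-3.1,-2,0,0],[0,-3.1,-2,0,0],[0,-3.1,-2,0,0],[0,-3.1,-2,0,0],[0,-3.1,-2,0,0],[0,-3.1,-2,0,0],[0,-3.1,-2,0,0]]]'>/dev/null; python3 -c "from h import *;st()"
```

```text
t 5.05 jig mm [ 23.6 164.4] z 94.8 yaw-jig -0.025 F jig [0.3 0.2] Fz 0.3 grip 0.001 tilt [-1.     0.021  0.016]
t 5.72 jig mm [-114.4  -49.3] z 116.7 yaw-jig -0.005 F jig [0.5 0.2] Fz -0.1 grip 0.000 tilt [-0.999  0.014  0.041]
```

```bash
python3 -m inch '[[[0,-3,-1,0,0],[0,-1.8,-0.6,0,0],[0,0,0,0,0],[2.5,0,0,0,0],[2,0,0,0,0],[0,0,0,0,0]]]'>/dev/null; python3 -c "from h import *;st()
b=snap('top','t3.png');im=cv2.imread('pics/t3.png')[130:250,190:340];cv2.imwrite('pics/t3c.png',cv2.resize(im,None,fx=5,fy=5,interpolation=cv2.INTER_CUBIC))"
```

```text
t 6.22 jig mm [-131.6 -105.6] z 71.7 yaw-jig -0.014 F jig [-0.5  0.3] Fz 0.1 grip 0.001 tilt [-0.999  0.007  0.044]
```

View pics/t3c.png

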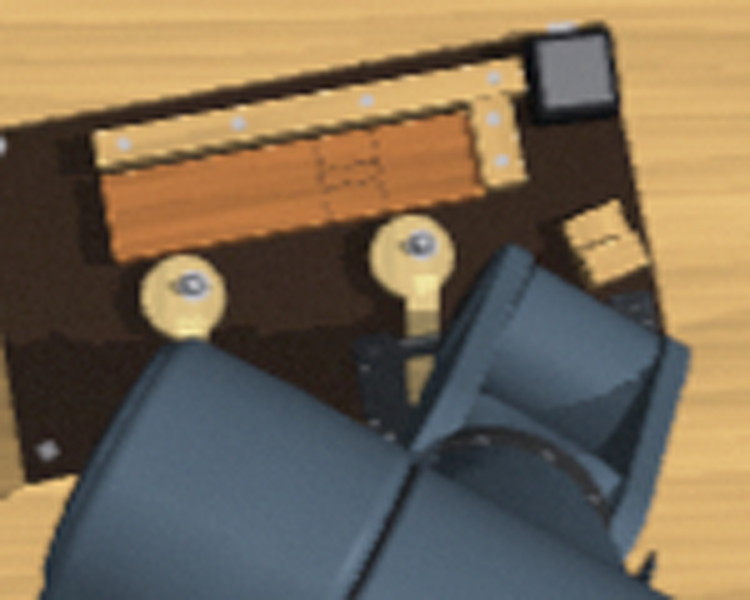

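The rail now meets the stop at (480, 150), a little off the fence. Next I go down to the right of the right lever.

```bash
python3 -m inch '[[[2,0,-0.2,0,0],[1.2,0,0,0,0],[0,0,0,0,0]]]'>/dev/null; python3 -c "from h import *;st()"; python3 -m inch '[[[0,1.2,0,0,0],[0,0.8,0,0,0],[0,0,0,0,0]]]'>/dev/null; python3 -c "from h import *;st()"
```

```text
t 6.52 jig mm [-129.  -104.2] z 42.8 yaw-jig -0.009 F jig [0.1 0.1] Fz -0.2 grip 0.001 tilt [-0.999  0.004  0.049]
t 6.77 jig mm [-127.2  -82. ] z 45.4 yaw-jig -0.007 F jig [-1.  -1.3] Fz -0.5 grip 0.000 tilt [-0.999  0.002  0.051]
```

```bash
python3 -m inch '[[[0.8,0,0,0,0],[0,0,0,0,0],[0,1,0,0,0],[0.1,1,0,0,0],[0,0,0,0,0]]]'>/dev/null; python3 -c "from h import *;st()"; python3 -m inch '[[[0.1,1.2,0.3,0,0],[0.1,1.2,0.3,0,0],[0,0,0,0,0]]]'>/dev/null; python3 -c "from h import *;st()"
```

```text
t 7.18 jig mm [-123.6  -62. ] z 38.8 yaw-jig -0.006 F jig [-0.7  0.2] Fz -0.7 grip 0.000 tilt [-0.998 -0.004  0.059]
t 7.43 jig mm [-117.5  -36.9] z 37.2 yaw-jig -0.006 F jig [0.3 0.5] Fz 0.5 grip 0.000 tilt [-0.998 -0.005  0.058]
```

```bash
python3 -m inch '[[[0.1,1.2,0.6,0,0],[0,1.2,0.8,0,0],[0,0,0,0,0]]]'>/dev/null; python3 -c "from h import *;st()"; python3 -m inch '[[[0.1,0.7,0.8,0,0],[0,0.6,0.8,0,0],[0,0,0,0,0]]]'>/dev/null; python3 -c "from h import *;st()"
```

```text
t 7.68 jig mm [-104.3  -12.3] z 36.7 yaw-jig -0.005 F jig [0.2 0.1] Fz 0.1 grip 0.000 tilt [-0.998 -0.004  0.056]
t 7.93 jig mm [-89.2   1.3] z 36.0 yaw-jig -0.005 F jig [-0.2  0.2] Fz -0.4 grip 0.001 tilt [-0.999 -0.002  0.051]
```

```bash
python3 -m inch '[[[0,0.4,0.7,0,0],[0,0.2,0.5,0,0],[0,0,0,0,0]]]'>/dev/null; python3 -c "from h import *;st()"; python3 -m inch '[[[0,0.1,0.5,0,0],[0,0,0.3,0,0],[0,0,0.3,0,0]]]'>/dev/null; python3 -c "from h import *;st()"
```

```text
t 8.18 jig mm [-77.9   8. ] z 36.0 yaw-jig -0.004 F jig [ 0.1 -1. ] Fz 0.9 grip 0.000 tilt [-0.999 -0.001  0.047]
t 8.43 jig mm [-73.7   9.8] z 35.6 yaw-jig -0.001 F jig [-7.8 -3.4] Fz 5.4 grip 0.000 tilt [-1.     0.002  0.03 ]
```

```bash
python3 -m inch '[[[-0.1,0,0.4,0,0],[-0.1,0,0.4,0,0]]]'>/dev/null; python3 -c "from h import *;st()"; python3 -m inch '[[[-0.1,0,0.5,0,0],[0,0,0.3,0,0]]]'>/dev/null; python3 -c "from h import *;st()"
```

```text
t 8.60 jig mm [-73.5   9.9] z 36.2 yaw-jig 0.002 F jig [-6.8 -6.1] Fz -4.0 grip 0.001 tilt [-1.     0.005  0.012]
t 8.77 jig mm [-73.4  10. ] z 35.7 yaw-jig 0.005 F jig [-4.5 -1.6] Fz 2.8 grip 0.001 tilt [-1.     0.008 -0.006]
```

```bash
python3 -m inch '[[[0,0,0.8,0,0],[0,0,0.8,0,0]]]'>/dev/null; python3 -c "from h import *;st()"; python3 -m inch '[[[0,0,1.1,0,0]]]'>/dev/null; python3 -c "from h import *;st()"
```

```text
t 8.93 jig mm [-70.   11.7] z 34.4 yaw-jig 0.008 F jig [-16.1  -5.4] Fz 9.3 grip 0.000 tilt [-0.999  0.014 -0.035]
t 9.02 jig mm [-68.3  12.7] z 33.6 yaw-jig 0.012 F jig [-18.7  -6.9] Fz 12.8 grip 0.000 tilt [-0.998  0.018 -0.056]
```

Right cam is pressed with about 19 N. I'll back off and go along the base to the right of the left lever.

```bash
python3 -m inch '[[[0,0,-1,0,0],[0,0,-2,0,0],[0,0,-1.5,0,0],[0,0,0,0,0]]]'>/dev/null; python3 -c "from h import *;st()"; python3 -m inch '[[[0,1.5,-1,0,0],[0,1.5,-1,0,0],[0,1,0,0,0],[0,0,0,0,0]]]'>/dev/null; python3 -c "from h import *;st()"
```

```text
t 9.35 jig mm [-114.1   11.9] z 36.3 yaw-jig 0.010 F jig [-1.   0.2] Fz -0.2 grip 0.000 tilt [-0.998  0.019 -0.057]
t 9.68 jig mm [-128.3   50.3] z 38.9 yaw-jig 0.005 F jig [ 0.5 -0.2] Fz 0.4 grip 0.001 tilt [-0.999  0.015 -0.046]
```

```bash
python3 -m inch '[[[0.1,1.5,-0.2,0,0],[0.1,1.5,0,0,0],[0.1,1.5,0,0,0],[0,0,0,0,0]]]'>/dev/null; python3 -c "from h import *;st()"; python3 -m inch '[[[0.1,1.2,0.3,0,0],[0,1.2,0.4,0,0],[0,0,0,0,0]]]'>/dev/null; python3 -c "from h import *;st()"
```

```text
t 10.02 jig mm [-121.6   94. ] z 37.1 yaw-jig 0.005 F jig [-0.6 -0.1] Fz 0.0 grip 0.001 tilt [-0.999  0.011 -0.033]
t 10.27 jig mm [-109.9  116.5] z 36.3 yaw-jig 0.006 F jig [-0.3 -0.9] Fz -0.2 grip 0.001 tilt [-1.     0.008 -0.028]
```

```bash
python3 -m inch '[[[0,1.5,0,0,0],[0,1.3,0.1,0,0],[0,0,0,0,0]]]'>/dev/null; python3 -c "from h import *;st()"; python3 -m inch '[[[0,0.9,0.7,0,0],[0,0.6,0.8,0,0],[0,0,0,0,0]]]'>/dev/null; python3 -c "from h import *;st()"
```

```text
t 10.52 jig mm [-106.2  143.5] z 36.5 yaw-jig 0.006 F jig [-0.1  0.3] Fz 0.9 grip 0.000 tilt [-1.     0.006 -0.025]
t 10.77 jig mm [-90.4 159.2] z 36.1 yaw-jig 0.006 F jig [-1.1 -0.6] Fz 1.1 grip 0.000 tilt [-1.     0.006 -0.027]
```

```bash
python3 -m inch '[[[0,0.4,0.7,0,0],[0,0.3,0.6,0,0],[0,0,0,0,0]]]'>/dev/null; python3 -c "from h import *;st()"; python3 -m inch '[[[0,0,0.6,0,0],[0,0,0.6,0,0]]]'>/dev/null; python3 -c "from h import *;st()"
```

```text
t 11.02 jig mm [-77.  166.8] z 35.5 yaw-jig 0.007 F jig [-0.6 -1.3] Fz 1.1 grip 0.000 tilt [-1.     0.006 -0.03 ]
t 11.18 jig mm [-73.6 167.8] z 34.3 yaw-jig 0.009 F jig [-11.  -3.] Fz 6.9 grip 0.001 tilt [-0.999  0.008 -0.05 ]
```

```bash
python3 -m inch '[[[-0.2,0,0.9,0,0],[-0.1,0,0.8,0,0]]]'>/dev/null; python3 -c "from h import *;st()"; python3 -m inch '[[[-0.1,0,1,0,0]]]'>/dev/null; python3 -c "from h import *;st()"
```

```text
t 11.35 jig mm [-71.6 168.5] z 34.4 yaw-jig 0.012 F jig [-11.8  -3.5] Fz 6.7 grip 0.000 tilt [-0.996  0.01  -0.086]
t 11.43 jig mm [-70.9 168.8] z 34.1 yaw-jig 0.014 F jig [-15.9  -3.4] Fz 10.3 grip 0.001 tilt [-0.994  0.011 -0.108]
```

```bash
python3 -m inch '[[[0,0,-1,0,0],[-0.3,0,-2,0,0],[-0.3,0,-1.5,0,0],[0,0,0,0,0]]]'>/dev/null; python3 -c "from h import *;st()"; python3 -m inch '[[[0,-3.5,0,0,0],[0,-3.5,0,0,0],[0,-3.5,0,0,0],[0,-2.6,0,0,0],[0,-1.5,0,0,0],[0,0,0,0,0]]]'>/dev/null; python3 -c "from h import *;st()
snap('side','s4.png');im=cv2.imread('pics/s4.png')[130:265,180:320];cv2.imwrite('pics/s4c.png',cv2.resize(im,None,fx=4,fy=4,interpolation=cv2.INTER_CUBIC))"
```

```text
t 11.77 jig mm [-115.3  167.9] z 44.4 yaw-jig 0.012 F jig [-0.3  0.6] Fz -1.0 grip 0.001 tilt [-0.994  0.012 -0.108]
t 12.27 jig mm [-101.3   14.4] z 43.2 yaw-jig 0.015 F jig [0.4 0.7] Fz 0.7 grip 0.000 tilt [-0.996  0.007 -0.087]
```

View pics/s4c.png

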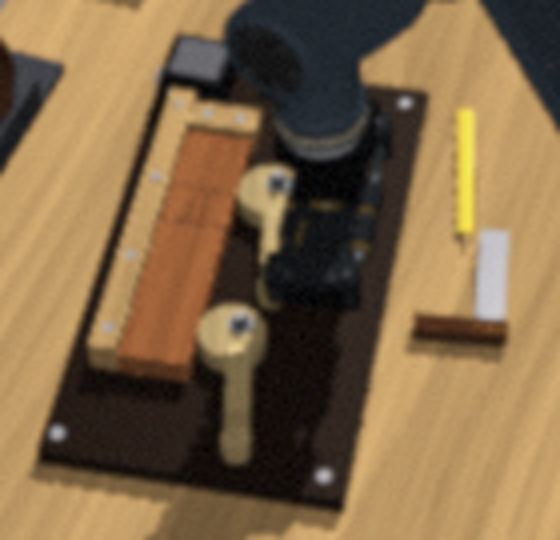

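The rail lies flush along the fence and against the stop, and both levers lie along it. I'll re-press the right cam in case closing the left one loosened it.

```bash
python3 -m inch '[[[0.5,0,1,0,0],[-0.1,0,1,0,0],[-0.1,0,0.5,0,0],[0,0,0,0,0]]]'>/dev/null; python3 -c "from h import *;st()"; python3 -m inch '[[[-0.1,0,0.6,0,0],[-0.1,0,0.7,0,0]]]'>/dev/null; python3 -c "from h import *;st()"
```

```text
t 12.65 jig mm [-73.4  18.3] z 37.9 yaw-jig 0.014 F jig [ 0.6 -0.1] Fz 0.3 grip 0.001 tilt [-0.996  0.008 -0.085]
t 12.82 jig mm [-68.7  20.7] z 37.9 yaw-jig 0.022 F jig [-16.1 -11.4] Fz 2.5 grip 0.000 tilt [-0.994  0.01  -0.106]
```

```bash
python3 -m inch '[[[-0.1,-0.2,0.8,0,0]]]'>/dev/null; python3 -c "from h import *;st()"; python3 -m inch '[[[0,0,-1,0,0],[-0.3,0,-2,0,0],[-0.3,0,-1.5,0,0],[0,0,0,0,0]]]'>/dev/null; python3 -c "from h import *;st()"; python3 -m inch '[[[0,3.5,0,0,0],[0,3.5,0,0,0],[0,3.5,0,0,0],[0,2.6,0,0,0],[0,1.2,0,0,0],[0,0,0,0,0]]]'>/dev/null; python3 -c "from h import *;st()"
```

```text
t 12.90 jig mm [-68.6  20.2] z 37.7 yaw-jig 0.027 F jig [-13.6  -4. ] Fz 8.7 grip 0.000 tilt [-0.992  0.013 -0.126]
t 13.23 jig mm [-116.    21.7] z 49.3 yaw-jig 0.032 F jig [0.  0.1] Fz -0.0 grip 0.001 tilt [-0.991  0.015 -0.134]
t 13.73 jig mm [-112.4  170.2] z 52.3 yaw-jig 0.028 F jig [0.8 0.3] Fz 0.1 grip 0.000 tilt [-0.993  0.012 -0.121]
```

Now I re-press the left cam.

```bash
python3 -m inch '[[[1.4,0,1,0,0],[-0.1,0,1.2,0,0],[-0.1,0,0.9,0,0],[0,0,0,0,0]]]'>/dev/null; python3 -c "from h import *;st()"; python3 -m inch '[[[-0.1,0,0.7,0,0],[-0.1,0,0.7,0,0]]]'>/dev/null; python3 -c "from h import *;st()"
```

```text
t 14.07 jig mm [-78.8 172.8] z 36.6 yaw-jig 0.033 F jig [ 0.1 -0.7] Fz 1.3 grip 0.000 tilt [-0.993  0.012 -0.117]
t 14.23 jig mm [-70.6 172.9] z 36.4 yaw-jig 0.033 F jig [-11.8  -0.5] Fz 5.6 grip 0.000 tilt [-0.991  0.013 -0.132]
```

```bash
python3 -m inch '[[[-0.1,0,1.1,0,0],[-0.1,0,0.9,0,0]]]'>/dev/null; python3 -c "from h import *;st()"; python3 -m inch '[[[0,0,-1,0,0],[-0.5,0,-2,0,0],[-3,0,-2,0,0],[-3.5,0,-1,0,0],[-3.5,0,0,0,0],[-3.5,0,0,0,0],[-2,0,0,0,0],[0,0,0,0,0]]]'>/dev/null; python3 -c "from h import *;st()"
```

```text
t 14.40 jig mm [-69.5 173.5] z 35.8 yaw-jig 0.037 F jig [-11.8  -2.3] Fz 9.2 grip 0.000 tilt [-0.984  0.016 -0.178]
t 15.07 jig mm [-103.6  165.8] z 210.2 yaw-jig 0.031 F jig [ 0.4 -0. ] Fz -0.7 grip 0.000 tilt [-0.981  0.016 -0.191]
```

```bash
python3 -m inch '[[[0,3.5,-1,0,0],[0,3.5,-1,0,0],[0,3.5,-1,0,0],[0,3.5,-1,0,0],[0,3.5,-1,0,0],[0,3.5,-1,0,0],[0,3.5,0,0,0],[0,0,0,0,0]]]'>/dev/null; python3 -c "from h import *;st()
snap('top','t5.png');im=cv2.imread('pics/t5.png')[125:250,175:340];cv2.imwrite('pics/t5c.png',cv2.resize(im,None,fx=4.8,fy=4.8,interpolation=cv2.INTER_CUBIC))"
```

```text
t 15.73 jig mm [-166.9  412.5] z 224.1 yaw-jig 0.015 F jig [ 0.5 -0.7] Fz 0.2 grip 0.000 tilt [-0.983  0.014 -0.185]
```

View pics/t5c.png

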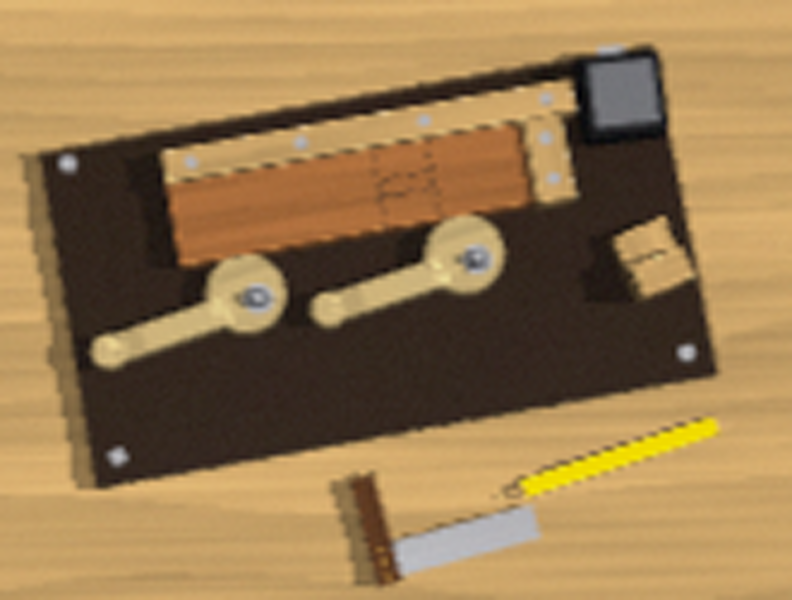

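The rail is flush with the fence and the stop (right end at (528, 165)), both discs touch it, and the bystanders look unmoved. I'll check the lever angles and the bystander shift in numbers.

Run:
```python
from h import *
i=camera_info('top');z=np.load('jig.npz');th=float(z['th']);M=np.array([[np.cos(th),-np.sin(th)],[np.sin(th),np.cos(th)]])
J=lambda p,h:((ray(i,np.array(p,float)/4.8+[174.6,124.6],h)[:,:2]-z['t'])@M*1e3)
b=J([(258,297),(477,258)],.053);e=J([(109,350),(328,309)],.04)-b
print('phi',np.arctan2(e[:,1],-e[:,0]),np.hypot(*e.T))
print('rail',J([(167,183),(522,125),(530,205),(180,266)],.042).round(1).tolist())
a=cv2.imread('pics/top0.png').astype(int);c=cv2.imread('pics/t5.png').astype(int)
d=(abs(a-c).max(2)>40)
for n,(x0,y0,x1,y1) in dict(offcut=(300,168,322,190),tape=(295,134,316,154),sq_pen=(243,208,330,250),chisel=(365,165,392,255),gauge=(85,160,155,190),mallet=(80,210,135,315)).items(): print(n,d[y0:y1,x0:x1].sum())
```

```text
phi [1.416239   1.42705835] [112.77736251 111.82093926]
rail [[61.4, 130.7], [58.7, -129.1], [0.1, -123.9], [0.4, 131.5]]
offcut 0
tape 0
sq_pen 46
chisel 0
gauge 0
mallet 4923
```

```bash
python3 -c "from h import *;st();print(robot.hand_in());st()"
```

```text
t 15.78 jig mm [-167.5  409.8] z 223.7 yaw-jig 0.015 F jig [ 0.6 -0.8] Fz 0.1 grip 0.000 tilt [-0.982  0.011 -0.187]
the job is handed in; nothing more can be done
None
the job is handed in; nothing more can be done
```

I pushed the rail up against the stop and jammed both cams, then drew the arm clear and handed in at about 15.8 s. No verdict was reported.

- **Rail against the stop:** the push built to 13 N with no further movement. The last top view puts its stop end at jig y about -124 to -129 mm by hand-picked pixels good to 2–4 mm. That can't prove the 2.5 mm limit by itself, but the picture shows the end touching the stop.
- **Cams:** I pushed each lever twice, the right one to about 16–19 N and the left one to about 12–16 N. On the second push both met firm resistance at about the same place. Both levers measure about 1.42 rad from open, slightly past the stated 1.3–1.4, which is within my measuring error. I could not measure the clamping force between cam and rail directly.
- **Rail against the fence:** in the last top view it lies flush, with its ends at jig x about 59 and 61 mm (60 is fully home).
- **Bystanders:** before-and-after pictures show no change at the offcut, tape, chisel or gauge. The 46 changed pixels in the square and pencil area are probably the right lever's end, which used to be there, and both look unmoved. The mallet was hidden under the arm and could not be compared; I only passed well above it.
- **Tool tilt:** the tool had tilted to about 0.19 rad by the end from the pushing. It stood clear at about 0.22 m height with no contact force.

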